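Dip the vacuum pump's oil and present the dipstick for reading

ROBOT

A 6-joint arm with a two-finger parallel gripper is mounted at the origin on the work surface. World frame = base frame: x ahead of the robot, y to its left, z up, the work surface at z = 0. Lengths are in m, angles in rad, forces in N, time in s.
With the tool pointing down it reaches from about 0.35 to 0.8 m from the base axis. Payload 7.3 kg.
Tool frame: the origin (TCP) lies between the finger pads; the fingertips stand 25 mm ahead of it and the grasp point (between the pads) lies 6 mm ahead of it (r.tip_extent is the distance from the TCP to the fingertips, in m); z points along the fingers, y is the line along which they close (so a half turn about z gives the same grasp; the last joint's range is limited). The gripper opens to 85 mm and grips with 20 to 120 N. Pads are 22 mm wide; open, the fingers measure 114 mm over their backs; the gripper's body (76 mm by 85 mm) begins 54 mm behind the grasp point. The pads swing forward as they close: fully open they stand 13 mm farther back than shut.
Start: joints at [1.023, 0.342, 1.524, -0, 1.275, -0.146], TCP at [0.205, 0.483, 0.256] pointing down, gripper open.
Joint ranges: [-2.53, 2.53], [-0.77, 2.02], [0.04, 2.7], [-1, 4.14], [0.28, 2.66], [-3.11, 3.11]. Speed limits (rad/s): [2.57, 2.57, 3.14, 3.14, 3.14, 3.14].

INTERFACE

Orientations are given as a unit quaternion [x, y, z, w].
In Python, from workcell import r, command_gripper, optics gives the robot as it stands. The module is installed in compiled form; this text tells all that it offers. Calls block until the motion is done:
- r.reach(position, orientation): joint-space move of the TCP to a pose.
- r.move_straight(position, orientation=None, speed=0.15, max_force=None): straight line of the TCP; orientation=None keeps the orientation; speed is the mean speed in m/s. With max_force (N) it stops when the force on the tool has changed by that much, and returns True; else False.
- r.movej(angles): joint-space move.
- command_gripper(opening, force=None): finger opening in m; force is the grip in N (None keeps the last); returns when the fingers have stopped.
- r.hold(seconds).
- r.solve_ik(position, orientation): joint angles nearest the present ones, or None.
- r.read_state(): the state.
- optics.get_image(name): name is "scene" or "side" or "wrist"; returns (picture, depth): 400x640x3 uint8, red, green, blue; 400x640 float32, m along the optical axis (not along the pixel's ray), 0 where there is no reading.
- optics.camera_model(name): a dict with "K" (3x3 intrinsics, pixels), "R" (3x3) and "t" (3): a world point X has camera coordinates R X + t; the wrist camera has in their place "tool_from_camera" (4x4, takes a point from camera to tool coordinates, whose origin is the TCP and whose axes are the flange's). Camera axes: x right, y down, z forward; pixel columns grow to the right and rows downward; lengths in m; the calibration is good to about 2 mm. A picture is of the moment at which its call begins: read the wrist's pose just before it. camera_model takes no time and is no camera call.
A pose or a line that the arm cannot do raises r.PlanningError and nothing moves.
- r.finish_job(): hands the job in; it is judged then, once.
The state is a dict: "time_s": time; "joint_positions": joint angles; "dq": joint speeds; "tau": joint torques, N m; "eef_pos": TCP position; "eef_rot": TCP orientation; "contact_force": force on the tool from outside, world axes, zero at the start; "torque": the same for the moment, N m; "grip_width": finger opening in m; "grip_force": force on a finger pad.
Only numpy, scipy, OpenCV 4.12 (cv2) and the standard library are available. Lean on these libraries where they do the work, as an engineer would, in place of code of your own. Each camera call takes 0.05 s, during which the arm holds its last target. There are 200 camera calls.

TASK

The vacuum pump's oil dipstick lies wiped on its blue rest: take it by the handle and, keeping hold of it, slide it down the pump's dipstick tube until the collar stops on the mouth, without forcing it. Then draw it right out and carry it over to the green drip tray, leaving the bottle, the beaker and the meter where they stand. Finish while still holding it there for reading: level, marked side up, still, with its tip over the tray about 10 cm above the bench, touching nothing else.

Things in the scene. Friction and masses are not known exactly. Their poses are not given: they have to be found in the camera images.
- dipstick: Loose oil dipstick, about 60 g. Origin on its axis at the collar's rod-side face; +x runs from tip to handle, +z is the marked side (black marks, red band near the tip), up at the start. Steel rod 6 thick, x -125 to 0 mm; aluminium collar 30 across, x 0 to 6; yellow handle 16 wide (y), 22 high (z), x 6 to 66. Starts level on the rest, axis 45 mm above the bench, tip towards the robot.
- dipstick_tip (a point): The rod's round tip, on the axis 125 mm from the collar. The dipstick's centre of mass lies on the axis, on the rod about 12 mm from the collar.
- rest: Blue rest fixed on the bench, left or right; origin on the bench straight below the dipstick's, same x direction. Foot 170 x 70 x 8 mm (x -125 to 45). A notch 9 mm wide, open above, cheeks up to 52 mm, carries the rod at x -70; a post 12 mm wide (y) at x 8 to 28 carries the handle, so fingers can close on the handle from above anywhere. Lift straight up.
- tube: Steel dipstick tube with flared mouth, leaning 45 degrees out of the pump's blue oil case. Origin: centre of the mouth, 125 mm above the bench; +z points out of it along its axis. Bore 11 mm, mouth 23 mm narrowing to it over 18 mm, rim 31 mm across, tube 75 mm long, open into the hollow case. Dipstick home: collar on the rim, its origin at the mouth, its x along tube z.
- pump: Blue and grey vacuum pump fixed on the bench, 130 (x) by 310 mm (y). Origin: centre of its footprint, on the bench; +x is the service side, facing the robot's left. Tube mouth at x 118, y 60, z 125, leaning to +x. Oil case y 10 to 155, 160 high; motor y -155 to -14, 165 high; exhaust port 195 high at x -35, y 125, inlet port 187 high at x -30, y -3.
- tray: Green drip tray fixed on the bench on the other side from the rest, 180 (x) by 120 (y) by 18 mm high, walls 4 mm. Origin: centre of its underside, on the bench.
- bottle: Loose white reagent bottle, black cap, red label, 68 mm across, 150 high, near the pump. Origin: centre of its base. Leave alone.
- beaker: Loose open glass beaker, 72 mm across, 85 high, near the pump. Origin: centre of its base. Leave alone.
- meter: Loose hand-held meter on its grey case, 75 x 120 mm, 41 high, near the pump. Origin: centre of its base. Leave alone.
Not all that is in view belongs to the job. What is meant by the dipstick is not turquoise, and is the larger of those in its own colour.

How it is judged:
On the way, in this order (a step that is already met when the one before it is completed fails the run):
1. the dipstick, held in the gripper, is in the tube with its collar down on the mouth (z of dipstick in the frame of tube between -0.004 and 0.003 m and distance between dipstick and tube below 0.006 m and angle between the x axis of dipstick and the z axis of tube, either way round below 0.08 rad and z of dipstick_tip in the frame of tube below -0.1 m and contact force between the fingers and dipstick above 1 N), for 0.2 s.
2. the dipstick, held in the gripper, is drawn right out of the tube (z of dipstick_tip in the frame of tube above 0.003 m and contact force between the fingers and dipstick above 1 N), for 0.1 s.
At the end, for the whole second after the job is handed in: After the dip, the gripper holds the dipstick still: level within 0.15 rad, marks up within 0.25 rad, tip over the tray and 60 to 150 mm above the bench, touching no tray, pump, rest or bystander; bottle, beaker and meter within 20 mm of where they stood (contact force between the fingers and dipstick above 1 N and x of dipstick_tip in the frame of tray between -0.09 and 0.09 m and y of dipstick_tip in the frame of tray between -0.06 and 0.06 m and height (world z) of dipstick_tip between 0.06 and 0.15 m and angle between dipstick's own x axis and vertical between 1.42 and 1.72 rad and angle between dipstick's own z axis and vertical below 0.25 rad and linear speed of dipstick below 0.03 m/s and angular speed of dipstick below 0.3 rad/s and contact force between dipstick and tray below 0.2 N and contact force between dipstick and pump below 0.2 N and contact force between dipstick and rest below 0.2 N and contact force between dipstick and bottle below 0.2 N and contact force between dipstick and beaker below 0.2 N and contact force between dipstick and meter below 0.2 N and distance of each of bottle, beaker, meter from where it was at the start of the episode below 0.02 m); the arm keeps its last pose, push and grip.
It fails at once if the dipstick is forced: more than 40 N between it and the pump or its tube (contact force between dipstick and pump above 40 N).
It fails at once if the bottle, beaker or meter is knocked (distance of any of bottle, beaker, meter from where it was at the start of the episode above 0.02 m).
It also fails if it takes over 64 s, if anything falls off the work surface, if the arm or the gripper's body presses on something with over 40 N, if the wrist force passes 120 N, or if a joint passes its speed limit or range.

## Working session

There is one attempt and no reset: what is moved stays moved. The work goes in short steps, each a Python script; the robot and the scene stay as the last script left them, time stands still between calls to the robot, and variables do not carry over. Pictures are saved under pics/ and viewed, at most 10 in all, crops included, and the job is handed in when it is done.

```bash
mkdir -p pics
python3 - <<'E'
from workcell import r,optics
import cv2,numpy as np
for n in ["scene","side"]:
    p,d=optics.get_image(n); cv2.imwrite(f"pics/{n}0.png",p[:,:,::-1]); np.savez(f"{n}0.npz",p=p,d=d,**optics.camera_model(n))
    m=optics.camera_model(n); print(n,m["K"].tolist(),(-m["R"].T@m["t"]).round(3),m["R"].round(3).tolist())
print(optics.camera_model("wrist")); print(r.read_state(), r.tip_extent)
E
```

```text
scene [[393.4360612559927, 0.0, 317.8988850219016], [0.0, 393.4360612559927, 197.71350543948373], [0.0, 0.0, 1.0]] [1.108 0.068 1.113] [[-0.023, 1.0, -0.002], [0.866, 0.019, -0.499], [-0.499, -0.013, -0.867]]
side [[376.4442682008077, 0.0, 320.2523141905599], [0.0, 376.4442682008077, 206.89648040451155], [0.0, 0.0, 1.0]] [0.498 0.999 0.666] [[-1.0, -0.011, -0.006], [-0.0, 0.507, -0.862], [0.013, -0.862, -0.507]]
{'K': array([[297.51845253,   0.        , 321.38382133],
       [  0.        , 297.51845253, 201.39602346],
       [  0.        ,   0.        ,   1.        ]]), 'tool_from_camera': array([[ 7.14365264e-04, -9.60506180e-01, -2.78257736e-01,
         7.12198545e-02],
       [ 9.99999729e-01,  6.36144088e-04,  3.71399352e-04,
         7.24236515e-04],
       [-1.79719359e-04, -2.78257926e-01,  9.60506374e-01,
        -1.18099635e-01],
       [ 0.00000000e+00,  0.00000000e+00,  0.00000000e+00,
         1.00000000e+00]])}
{'time_s': 0.1, 'joint_positions': array([ 1.02302346e+00,  3.42678682e-01,  1.52489974e+00, -1.21955330e-05,
        1.27543536e+00, -1.46022387e-01]), 'dq': array([ 1.53038459e-04, -1.16371369e-03, -1.70377189e-03, -7.13805127e-04,
        1.60437005e-03,  5.48041569e-05]), 'tau': array([ 9.92771384e-04, -4.34449697e+01, -2.46490306e+01, -1.71628990e-04,
        4.69204926e-03, -4.92422316e-05]), 'eef_pos': array([0.2051141 , 0.4829223 , 0.25568973]), 'eef_rot': array([ 1.99525254e-01,  9.79892427e-01, -6.70221417e-04, -2.36094353e-04]), 'contact_force': array([-1.1629043 , -0.35336615, -0.3138884 ]), 'torque': array([ 0.0309987 , -0.01083415, -0.01714727]), 'grip_force': 0.0, 'grip_width': 0.08522597313524892} 0.025
```

View pics/scene0.png

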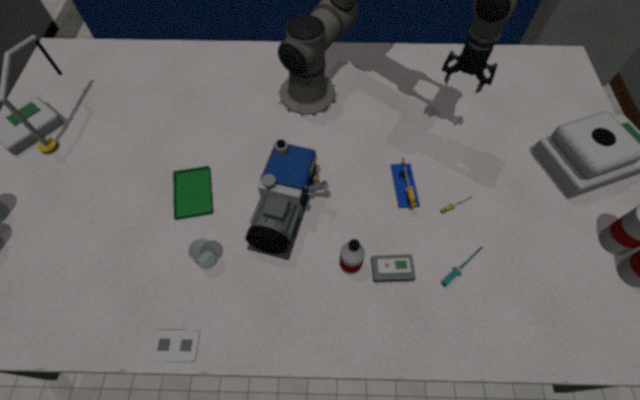

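View pics/side0.png

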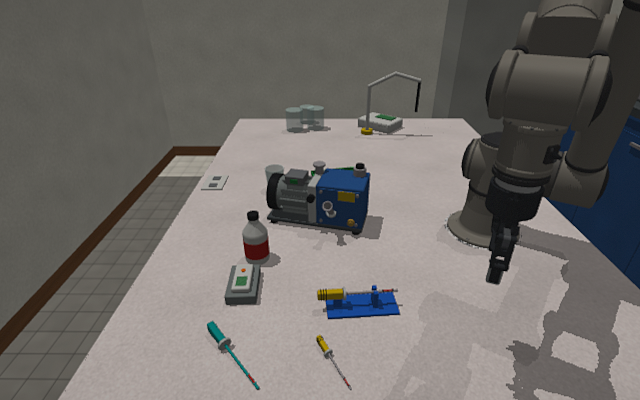

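The candidates for the dipstick in the scene view are:
- the yellow one on the blue rest, at (410,190)
- the small yellow one on the bench, at (450,207)
- the turquoise one, at (460,268)

I choose the yellow one on the blue rest, since it's the larger yellow one. I'll check this with a crop and coarse positions.

```bash
cat > h.py <<'E'
import numpy as np,cv2
from scipy.spatial.transform import Rotation as Ro
def load(n): return dict(np.load(n+".npz"))
def ray(c,uv):
    uv=np.atleast_2d(uv).astype(float); q=np.c_[uv,np.ones(len(uv))]@np.linalg.inv(c["K"]).T
    return -c["R"].T@c["t"], q@c["R"]
def plane(c,uv,z):
    o,d=ray(c,uv); return o+d*((z-o[2])/d[:,2])[:,None]
def pts(c,mask):
    v,u=np.nonzero(mask&(c["d"]>0)); o,d=ray(c,np.c_[u,v]); return np.c_[u,v],o+d*c["d"][v,u][:,None]
def hsv(p): return cv2.cvtColor(p,cv2.COLOR_RGB2HSV)
def mask(p,h0,h1,s=120,v=50):
    a=hsv(p); return (a[...,0]>=h0)&(a[...,0]<=h1)&(a[...,1]>=s)&(a[...,2]>=v)
def tri(c1,u1,c2,u2):
    o1,d1=ray(c1,u1);o2,d2=ray(c2,u2);d1=d1[0];d2=d2[0]
    s=np.linalg.lstsq(np.c_[d1,-d2],o2-o1,rcond=None)[0]; a=o1+d1*s[0];b=o2+d2*s[1]
    return (a+b)/2,np.linalg.norm(a-b)
def wrist(name):
    from workcell import r,optics
    s=r.read_state(); p,d=optics.get_image("wrist"); m=optics.camera_model("wrist"); T=m["tool_from_camera"]
    Rt=Ro.from_quat(s["eef_rot"]).as_matrix(); Rwc=Rt@T[:3,:3]; o=s["eef_pos"]+Rt@T[:3,3]
    c=dict(p=p,d=d,K=m["K"],R=Rwc.T,t=-Rwc.T@o); np.savez(name+".npz",**c); cv2.imwrite(f"pics/{name}.png",p[:,:,::-1]); return c
E
python3 - <<'E'
from h import *
c=load("scene0")
for nm,(h0,h1) in dict(blue=(105,125),green=(50,75),yellow=(20,32),turq=(80,100)).items():
    m=mask(c["p"],h0,h1,100,40).astype(np.uint8); n,l,st,_=cv2.connectedComponentsWithStats(m)
    for i in range(1,n):
        if st[i,4]>25 and st[i,1]>100:
            uv,X=pts(c,l==i); bx=cv2.minAreaRect(X[:,:2].astype(np.float32))
            print(nm,st[i],X.mean(0).round(3),X[:,2].min().round(3),X[:,2].max().round(3),np.round(bx[0],3),np.round(bx[1],3),round(bx[2],1))
im=cv2.resize(c["p"][130:300,240:500,::-1],None,fx=3,fy=3,interpolation=cv2.INTER_CUBIC); cv2.imwrite("pics/crop0.png",im)
E
```

```text
blue [ 263  145   52   45 1487] [ 0.454 -0.027  0.159] 0.12 0.166 [ 0.447 -0.034] [0.128 0.139] 76.9
blue [391 164  18  44 480] [0.417 0.321 0.01 ] 0.001 0.054 [0.415 0.323] [0.169 0.042] 4.8
blue [405 164  14  42 152] [0.402 0.36  0.012] 0.001 0.055 [0.413 0.356] [0.162 0.028] 6.1
green [ 19 104  19  14 135] [ 0.161 -0.989  0.054] 0.049 0.057 [ 0.161 -0.989] [0.054 0.048] 49.9
green [  9 116  10   8  47] [ 0.204 -1.024  0.054] 0.05 0.057 [ 0.205 -1.024] [0.051 0.014] 50.3
green [624 124  16  16  70] [0.236 1.096 0.083] 0.078 0.088 [0.236 1.097] [0.068 0.023] 25.0
green [ 174  167   38   52 1680] [ 0.459 -0.36   0.005] -0.003 0.022 [ 0.458 -0.359] [0.183 0.118] 12.2
green [397 262   9   6  39] [0.705 0.295 0.041] 0.038 0.046 [0.706 0.295] [0.023 0.016] 86.3
yellow [ 38 138  20  16 205] [ 0.29  -0.891  0.018] -0.0 0.041 [ 0.284 -0.896] [0.06  0.058] 50.6
yellow [408 189   7  19  95] [0.492 0.341 0.054] 0.038 0.061 [0.489 0.342] [0.059 0.016] 5.6
yellow [441 205  12   7  38] [0.506 0.461 0.018] 0.008 0.026 [0.506 0.46 ] [0.008 0.042] 30.7
turq [443 270  16  16  86] [0.736 0.435 0.029] 0.017 0.037 [0.735 0.436] [0.013 0.06 ] 43.0
```

View pics/crop0.png

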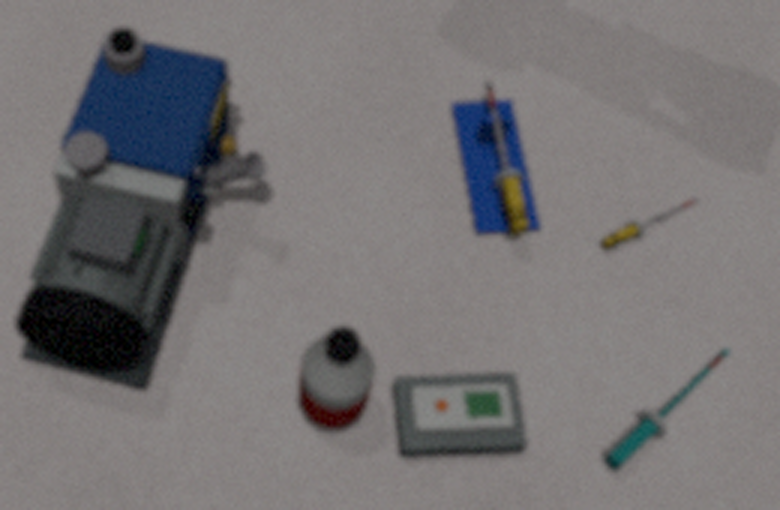

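The crop shows the yellow dipstick on the rest with a handle about 60 mm long, centred at crop (510,200). The loose yellow one's handle is about 42 mm. Two grey fittings stick out of the pump near crop (240,165) and (260,190), so I'll look closer with the wrist camera.

```bash
cat >> h.py <<'E'
def look(target,f,L,name):
    from workcell import r,optics
    T=optics.camera_model("wrist")["tool_from_camera"]; f=np.array(f,float);f/=np.linalg.norm(f)
    best=None;q0=r.read_state()["joint_positions"]
    for a in np.arange(0,360,15):
        x=np.cross(f,[1,0.01,0]);x/=np.linalg.norm(x);x=Ro.from_rotvec(f*np.radians(a)).apply(x)
        Rwc=np.c_[x,np.cross(f,x),f]; Rt=Rwc@T[:3,:3].T; p=np.array(target)-L*f-Rt@T[:3,3]
        q=r.solve_ik(p,Ro.from_matrix(Rt).as_quat())
        if q is None: continue
        k=np.abs(np.array(q)-q0).max()
        if best is None or k<best[0]: best=(k,p,Ro.from_matrix(Rt).as_quat())
    print(name,best)
    r.reach(best[1],best[2]); r.hold(.3); return wrist(name)
E
python3 - <<'E'
from h import *
look([.445,.337,.045],[0,0,-1],.22,"w_stick")
look([.495,.076,.125],[-.05,-.45,-.89],.24,"w_tube1")
from workcell import r; print(r.read_state()["time_s"])
a=cv2.imread("pics/w_stick.png");b=cv2.imread("pics/w_tube1.png");cv2.imwrite("pics/w1.png",cv2.resize(np.vstack([a,b]),(480,600),interpolation=cv2.INTER_AREA))
E
```

```text
w_stick (np.float64(0.6745867385095796), array([0.47556735, 0.31884286, 0.13174734]), array([ 0.25179596,  0.95752388,  0.0355564 , -0.13595056]))
w_tube1 (np.float64(0.43660853663256793), array([0.52533781, 0.10074539, 0.23064115]), array([ 0.40155783,  0.89798317, -0.16909967, -0.06150485]))
3.05
```

View pics/w1.png

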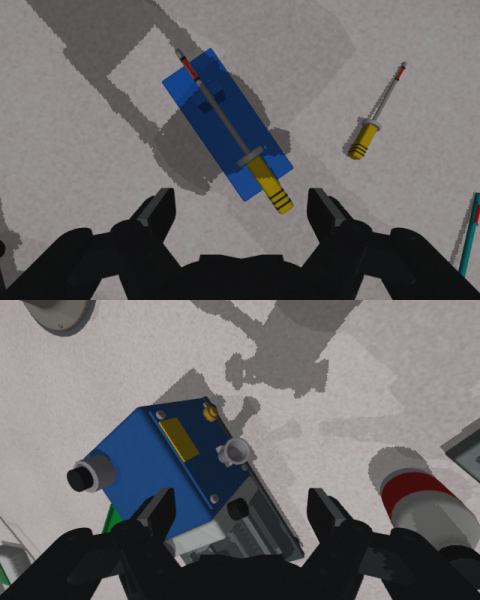

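The top half shows the dipstick with its handle end at about (382,280) and tip at about (240,68) in full wrist pixels. The bottom half shows one open flared mouth at about (315,203). I'll take a second view of the mouth for triangulation.

Run:
```python
from h import *
c2=look([.495,.076,.125],[-.1,-.85,-.6],.24,"w_tube2")
from workcell import r; print(r.read_state()["time_s"])
c1=load("w_tube1")
ims=[cv2.resize(c["p"][150:250,265:365,::-1],(400,400),interpolation=cv2.INTER_CUBIC) for c in (c1,c2)]
cv2.imwrite("pics/tz.png",np.hstack(ims))
c=load("w_stick")
m=mask(c["p"],18,35,120,60); n,l,st,_=cv2.connectedComponentsWithStats(m.astype(np.uint8))
i=[k for k in range(1,n) if st[k,4]>300]; print([st[k].tolist() for k in i])
k=max(i,key=lambda k:st[k,4]); uv,X=pts(c,l==k); t=X[X[:,2]>.05]
print("handle top z",np.percentile(t[:,2],[5,50,95]).round(4),cv2.minAreaRect(t[:,:2].astype(np.float32)))
P=plane(c,uv[X[:,2]>.05],.056); print("ray top",cv2.minAreaRect(P[:,:2].astype(np.float32)))
# red band
m=(mask(c["p"],0,8,120,60)|mask(c["p"],172,180,120,60)); uv,X=pts(c,m&(np.arange(640)[None]<330)); P=plane(c,uv,.048); P=P[np.abs(P[:,0]-.36)<.05]; print("red",len(P),P.mean(0).round(4))
# grey rod+collar: unsaturated pixels whose depth is z .04-.05 
v,u=np.nonzero(c["d"]>0); U,X=pts(c,c["d"]>0); k=(X[:,2]>.038)&(np.linalg.norm(X[:,:2]-[.43,.335],axis=1)<.11); print("hi pts",k.sum(), X[k][:,2].max())
m=mask(c["p"],105,125,100,40); uv,X=pts(c,m); P=plane(c,uv[X[:,2]<.012],.008); print("foot",cv2.minAreaRect(P[:,:2].astype(np.float32)))
```

```text
w_tube2 (np.float64(0.3269639686364323), array([0.53022883, 0.14603233, 0.2054609 ]), array([ 0.41629496,  0.82275534, -0.38649003,  0.01994041]))
3.8083
[[463, 165, 40, 48, 693], [329, 208, 47, 55, 1201]]
handle top z [0.0547 0.0562 0.0575] ((0.4752744734287262, 0.3449978232383728), (0.03935033455491066, 0.015566210262477398), 5.26854133605957)
ray top ((0.47535866498947144, 0.34494224190711975), (0.03912565857172012, 0.015400145202875137), 5.365820407867432)
red 151 [0.3498 0.3335 0.048 ]
hi pts 51978 0.21083069287052972
foot ((0.40985143184661865, 0.3390098214149475), (0.16896550357341766, 0.06917334347963333), 5.24408483505249)
```

View pics/tz.png

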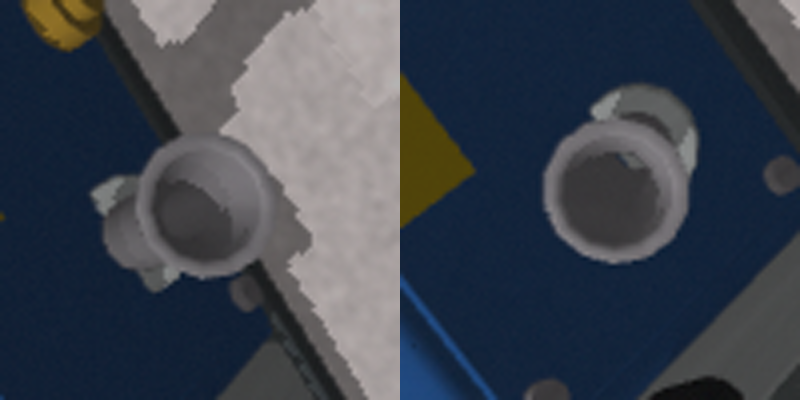

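Left view: the rim is an ellipse centred at about crop (205,206). Right view: centred at about (216,191), nearly coaxial. I'll triangulate and get the pump yaw.

Run:
```python
from h import *
c1=load("w_tube1");c2=load("w_tube2")
a,b=(315.9,201.1),(318.6,197.4)
print("tri",tri(c1,a,c2,b)); print("plane125",plane(c1,a,.125),plane(c2,b,.125))
# rim plane from depth: points near
for c,u in((c1,a),(c2,b)):
    M=np.zeros((400,640),bool); v,w=np.mgrid[:400,:640]; M=np.hypot(w-u[0],v-u[1])<22
    hs=hsv(c["p"]); M&=(hs[...,1]<70)
    uv,X=pts(c,M); k=(np.linalg.norm(X-plane(c1,a,.125)[0],axis=1)<.0175)&(np.linalg.norm(X-plane(c1,a,.125)[0],axis=1)>.0115); X=X[k]
    for _ in range(4):
        m=X.mean(0); n=np.linalg.svd(X-m,full_matrices=False)[2][2]; n*=np.sign(n[2]); e=(X-m)@n; X=X[(e>-.003)&(e<.003)]
    print("rim",len(X),m.round(4),n.round(3), "n yaw",np.degrees(np.arctan2(n[1],n[0])))
# pump yaw: service face (blue, z<.155) and top
for nm in("scene0","w_tube1","w_tube2"):
    c=load(nm); uv,X=pts(c,mask(c["p"],100,128,80,20)); ok=np.linalg.norm(X[:,:2]-[.447,-.034],axis=1)<.15; X=X[ok]
    t=X[np.abs(X[:,2]-.16)<.006]; print(nm,len(t),np.median(t[:,2]) if len(t) else 0,cv2.minAreaRect(t[:,:2].astype(np.float32)) if len(t)>20 else 0)
    f=X[(X[:,2]<.145)&(X[:,2]>.05)]
    if len(f)>100:
        for _ in range(6):
            m=f.mean(0); n=np.linalg.svd(f-m,full_matrices=False)[2][2]; n*=np.sign(n[1]); e=np.abs((f-m)@n); f=f[e<max(.003,np.percentile(e,80)) ]if e.max()>.003 else f
        print(" face",len(f),m.round(4),n.round(3),np.degrees(np.arctan2(n[1],n[0])))
c=load("scene0"); uv,X=pts(c,mask(c["p"],50,80,100,40)); k=np.linalg.norm(X[:,:2]-[.459,-.36],axis=1)<.15; print("tray",cv2.minAreaRect(plane(c,uv[k],.015)[:,:2].astype(np.float32)))
```

```text
tri (array([0.49121315, 0.072641  , 0.12439693]), np.float64(0.00016986919652213804))
plane125 [[0.49117244 0.0729671  0.125     ]] [[0.49141419 0.07347555 0.125     ]]
rim 198 [0.4888 0.0686 0.1308] [0.206 0.762 0.614] n yaw 74.86309680834077
rim 154 [0.4893 0.0812 0.1185] [0.179 0.629 0.757] n yaw 74.12965177358372
scene0 1440 0.15932985033157404 ((0.44662362337112427, -0.035827457904815674), (0.1260654628276825, 0.13936448097229004), 76.16741180419922)
w_tube1 12349 0.16027930021326695 ((0.4415844976902008, -0.03310735523700714), (0.12884700298309326, 0.14340195059776306), 75.965087890625)
 face 5691 [0.4594 0.0304 0.1016] [0.243 0.97  0.002] 75.94690915867221
w_tube2 6146 0.16027335585345187 ((0.4430190920829773, -0.0315089225769043), (0.12617293000221252, 0.14459705352783203), 76.39875793457031)
 face 7520 [0.4558 0.0313 0.0992] [0.243 0.97  0.001] 75.95887092769107
tray ((0.4615675210952759, -0.35697120428085327), (0.17932690680027008, 0.1165141686797142), 11.735626220703125)
```

```bash
cat >> h.py <<'E'
def RD(x,z):
    x=np.array(x,float);x/=np.linalg.norm(x);z=np.array(z,float);z-=x*(z@x);z/=np.linalg.norm(z);return np.c_[x,np.cross(z,x),z]
yaw=np.radians(75.95); A=np.array([np.cos(yaw),np.sin(yaw),1])/2**.5
Mo=np.array([.4912,.0730,.125]); Tray=np.array([.4616,-.357]); 
yr=np.radians(5.3); D0=np.array([.4497,.3427,.045]); R0=RD([np.cos(yr),np.sin(yr),0],[0,0,1]); GX=.034
def gt(phi,s):
    z=np.array([-np.sin(phi),0,-np.cos(phi)]); y=np.array([0,s,0]); return np.c_[np.cross(y,z),y,z]
def tool(Do,Rd,phi,s,G=None):
    Rt=Rd@gt(phi,s); return Do+Rd@np.array([GX,0,0])-Rt[:,2]*.006, Ro.from_matrix(Rt).as_quat()
def Rdip(psi): return RD(A,Ro.from_rotvec(A*psi).apply(np.cross(A,np.cross([0,0,1],A))))
def Rfin(g): return RD([np.cos(g),np.sin(g),0],[0,0,1])
E
python3 - <<'E'
from h import *
from workcell import r
S=lambda *a:r.solve_ik(*tool(*a))
tip=np.array([*Tray,.1])
for ph in (45,35,25,15):
  for s in (1,-1):
    p=np.radians(ph); up=np.array([0,0,.15])
    g=[S(D0,R0,p,s),S(D0+up,R0,p,s)]
    if any(x is None for x in g): print(ph,s,"no grasp");continue
    print(ph,s,"grasp",np.round(g,2).tolist())
    for ps in (-60,-30,0,30,60):
      R=Rdip(np.radians(ps)); q=[S(Mo+A*t,R,p,s) for t in(0,.08,.16,)]
      if all(x is not None for x in q): print("   dip",ps,np.round(q,2).tolist(), "tz",(R@gt(p,s))[:,2].round(2), S(Mo+A*.16+[0,0,.1],R,p,s) is not None)
    F=[]
    for gm in range(-180,180,30):
      R=Rfin(np.radians(gm)); o=tip+R[:,0]*.125
      q=[S(o,R,p,s),S(o+[0,0,.2],R,p,s)]
      if all(x is not None for x in q): F.append((gm,np.round(q[0],2).tolist()))
    print("   fin",F)
E
```

```text
45 1 grasp [[0.39, 1.1, 0.9, 0.22, 1.9, -1.29], [0.39, 0.95, 0.8, 0.25, 2.14, -1.22]]
   dip -30 [[0.16, 0.32, 1.95, -0.37, 0.59, -2.09], [0.27, 0.29, 1.8, -0.33, 0.8, -2.05], [0.37, 0.3, 1.61, -0.32, 0.99, -2.01]] tz [ 0.33 -0.15 -0.93] True
   dip 0 [[0.04, 0.42, 1.72, 0.0, 1.01, -2.86], [0.14, 0.4, 1.57, 0.0, 1.17, -2.75], [0.24, 0.4, 1.4, 0.0, 1.34, -2.66]] tz [-0.  0. -1.] True
   dip 60 [[0.07, 0.82, 1.18, -0.05, 1.87, 2.68], [0.14, 0.81, 1.02, 0.0, 2.03, 2.76], [0.21, 0.84, 0.82, 0.06, 2.21, 2.84]] tz [-0.65 -0.09 -0.75] True
   fin [(-180, [-1.52, 0.49, 2.2, 1.2, 0.86, -0.96]), (-150, [-1.45, 0.69, 1.68, 0.76, 1.25, -0.83]), (-120, [-1.29, 0.94, 1.1, 0.54, 1.69, -0.86]), (30, [-0.31, 1.08, 0.79, -0.57, 1.82, -2.39]), (60, [-0.18, 0.81, 1.41, -0.75, 1.34, -2.46]), (120, [-0.41, 0.42, 2.43, 4.02, 0.57, -1.89]), (150, [-1.23, 0.39, 2.58, 2.31, 0.66, -1.4])]
45 -1 grasp [[0.39, 1.1, 0.9, 0.22, 1.9, 1.86], [0.39, 0.95, 0.8, 0.25, 2.14, 1.92]]
   dip -30 [[0.16, 0.32, 1.95, -0.37, 0.59, 1.05], [0.27, 0.29, 1.8, -0.33, 0.8, 1.1], [0.37, 0.3, 1.61, -0.32, 0.99, 1.14]] tz [ 0.33 -0.15
[... 6064 characters left out ...]
 tz [-0.37  0.51 -0.77] True
   dip 60 [[-0.12, 0.94, 1.12, 0.3, 2.06, -0.45], [-0.04, 0.9, 1.03, 0.4, 2.16, -0.33], [0.03, 0.89, 0.89, 0.52, 2.26, -0.16]] tz [-0.77  0.36 -0.52] True
   fin [(-180, [-1.19, 0.38, 2.0, 0.38, 0.69, -3.05]), (-150, [-1.21, 0.55, 1.68, 0.31, 0.98, 2.79]), (-120, [-1.14, 0.73, 1.32, 0.22, 1.25, 2.44]), (-90, [-1.01, 0.9, 0.96, 0.14, 1.5, 2.11]), (-60, [-0.86, 1.03, 0.69, 0.05, 1.69, 1.75]), (0, [-0.57, 0.97, 0.81, -0.14, 1.58, 1.01]), (30, [-0.45, 0.82, 1.14, -0.22, 1.34, 0.66]), (60, [-0.39, 0.64, 1.51, -0.3, 1.05, 0.29]), (90, [-0.42, 0.46, 1.86, -0.36, 0.75, -0.17]), (120, [-0.62, 0.32, 2.12, -0.23, 0.48, -0.95]), (150, [-0.97, 0.28, 2.18, 0.26, 0.45, -2.23])]
```

```bash
cat >> h.py <<'E'
PH=np.radians(35); SS=-1
E
python3 - <<'E'
from h import *
from workcell import r,command_gripper
p,q=tool(D0,R0,PH,SS)
r.reach(p+[0,0,.12],q); r.move_straight(p,speed=.12,max_force=15)
print(r.read_state()["eef_pos"]-p,r.read_state()["contact_force"])
command_gripper(.01,60); s=r.read_state(); print(s["grip_width"],s["grip_force"],s["contact_force"],s["eef_pos"]-p)
print(r.move_straight(p+[0,0,.15],speed=.1)); r.hold(.2); s=r.read_state(); print(s["grip_width"],s["grip_force"],s["contact_force"],s["torque"],s["time_s"])
c=wrist("w_held")
E
```

```text
[0.00043965 0.00023574 0.00085068] [-0.08726164 -0.2656318   0.64241269]
0.015161643670852943 58.4396106004715 [ 0.15373363 -0.56950651  2.27477869] [4.16814524e-05 2.44350209e-05 2.04390025e-04]
False
0.015275949848912904 58.342750668525696 [ 0.10862529 -0.50085878  0.12197049] [ 0.08067293 -0.39471448 -0.05133431] 9.2583
```

View pics/w_held.png

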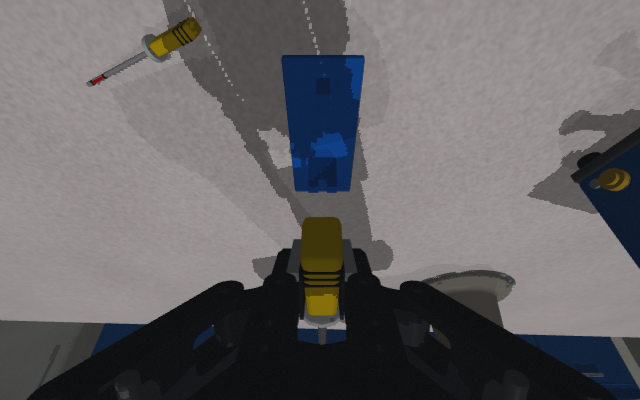

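The wrist view shows the handle centred between the pads at about (322,260), with the rest empty below it. I'll go to the pre-insertion pose and check the red tip with the two fixed cameras.

Run:
```python
from h import *
from workcell import r,optics
R=Rdip(0); p,q=tool(Mo+A*.165,R,PH,SS)
r.reach(p+[0,0,.06],q); r.move_straight(p,speed=.15); r.hold(.3)
s=r.read_state(); print(s["eef_pos"]-p,s["time_s"])
pr={}
ims=[]
for n in("scene","side"):
    a,d=optics.get_image(n); c=dict(p=a,d=d,**optics.camera_model(n)); np.savez(n+"1.npz",**c); 
    def pj(X): x=c["K"]@(c["R"]@X+c["t"]); return x[:2]/x[2]
    tip=Mo+A*.04; org=Mo+A*.165; print(n,"pred tip",pj(tip),"org",pj(org),"mouth",pj(Mo))
    m=mask(a,0,8,110,50)|mask(a,172,180,110,50); v,u=np.nonzero(m); t=pj(tip); k=np.hypot(u-t[0],v-t[1])<20; print("red",k.sum(),u[k].mean(),v[k].mean(), "pred@ -110,-100",pj(Mo+A*.055),pj(Mo+A*.065))
    x,y=np.int32(pj(Mo+A*.1)); ims.append(cv2.resize(a[y-35:y+35,x-35:x+35,::-1],(400,400),interpolation=cv2.INTER_CUBIC))
cv2.imwrite("pics/pre.png",np.hstack(ims))
```

```text
[2.86808042e-04 5.75551305e-05 8.28862669e-04] 11.5167
scene pred tip [334.42611947 180.75848968] org [367.81289839 170.3481396 ] mouth [324.81408533 183.75562339]
red 0 nan nan pred@ -110,-100 [338.15533002 179.59568247] [340.68081229 178.80821044]
side pred tip [324.93292855 201.94810583] org [316.10349454 187.84828203] mouth [327.34629303 205.80203507]
red 0 nan nan pred@ -110,-100 [323.98167373 200.42903617] [323.33263664 199.39258143]<stdin>:12: RuntimeWarning: Mean of empty slice.
  ret = ret.dtype.type(ret / rcount)
```

View pics/pre.png

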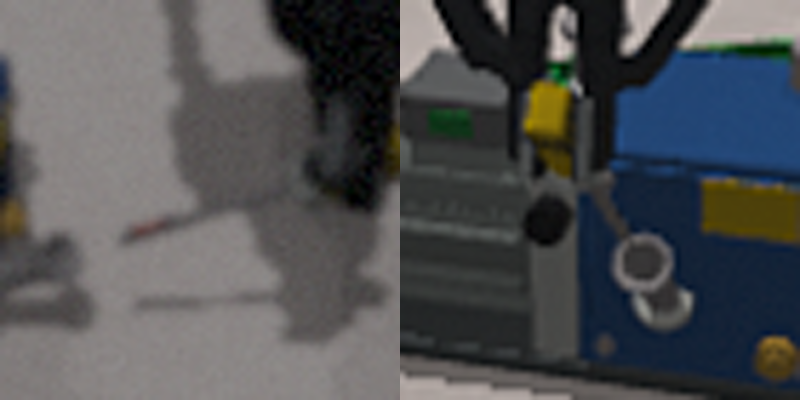

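In both views the rod lines up with the mouth. Scene crop: tip at (122,240), rim at about (62,250). Side crop: the rod runs into the rim at (643,262), within about 2–3 mm of the axis. I'll insert under a force guard.

Run:
```python
from h import *
from workcell import r
R=Rdip(0)
for t in (.12,.105,.09,.06,.03,.012):
    p,q=tool(Mo+A*t,R,PH,SS); h=r.move_straight(p,speed=.06,max_force=8); s=r.read_state()
    f=s["contact_force"]; print(t,h,"axial",round(f@A,2),"D",(R.T@f).round(2),"tq",(R.T@s["torque"]).round(3),(R.T@(s["eef_pos"]-p)).round(4),round(s["time_s"],2))
    if h: break
```

```text
0.12 False axial -0.69 D [-0.69 -0.37 -0.94] tq [-0.03   0.014 -0.036] [ 0.0003 -0.0002  0.0001] 12.52
0.105 False axial -0.23 D [-0.23 -0.28 -0.21] tq [-0.023  0.063 -0.007] [-0.0004  0.0001 -0.    ] 12.92
0.09 False axial -0.75 D [-0.75 -0.07 -0.68] tq [0.025 0.07  0.008] [-0.0004  0.0001  0.    ] 13.32
0.06 False axial 0.05 D [ 0.05  0.79 -0.36] tq [-0.016  0.164  0.004] [-0.0001 -0.0001  0.0001] 13.97
0.03 False axial -0.62 D [-0.62  0.05 -0.4 ] tq [-0.047  0.085  0.021] [-0.0001 -0.0002  0.0001] 14.62
0.012 False axial 0.1 D [ 0.1  -0.17 -0.45] tq [-0.027  0.105  0.006] [-0.0004  0.      0.    ] 15.07
```

Run:
```python
from h import *
from workcell import r
R=Rdip(0)
p,q=tool(Mo-A*.012,R,PH,SS); h=r.move_straight(p,speed=.012,max_force=7); s=r.read_state(); f=s["contact_force"]
print(h,"t",round((s["eef_pos"]-p)@A-.012,4),(R.T@f).round(2),(R.T@s["torque"]).round(3),(R.T@(s["eef_pos"]-p)).round(4))
r.hold(.5); s=r.read_state(); print((R.T@s["contact_force"]).round(2),"t",round((s["eef_pos"]-p)@A-.012,4),s["time_s"],s["grip_width"])
from workcell import optics
a,d=optics.get_image("side"); b,_=optics.get_image("scene")
cv2.imwrite("pics/home.png",np.hstack([cv2.resize(x[v-35:v+35,u-35:u+35,::-1],(400,400),interpolation=cv2.INTER_CUBIC) for x,u,v in((a,325,200),(b,330,182))]))
```

```text
True t 0.0004 [3.55 0.19 0.63] [-0.038 -0.155 -0.011] [ 0.0124 -0.0001 -0.0002]
[ 5.63 -1.14  2.52] t 0.0004 16.6583 0.015337174029647713
```

View pics/home.png

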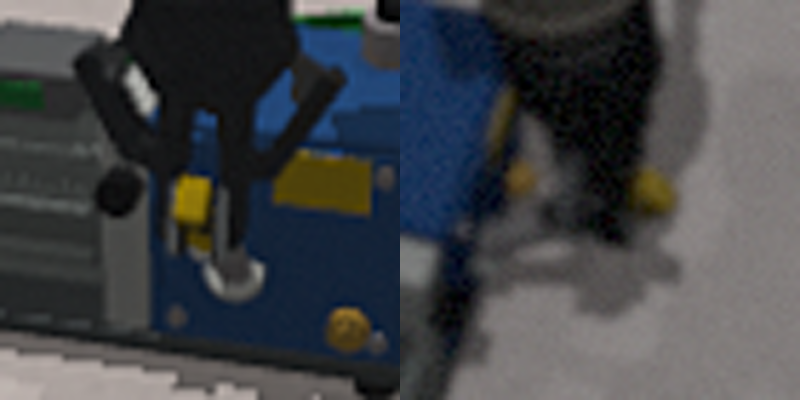

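The collar stopped at t≈0.4 mm, where it should be, with 5.6 N of seating force. The picture shows the handle at crop (190,200) right over the mouth. I'll press lightly once more to bed the collar, then draw it out and carry it over.

Run:
```python
from h import *
from workcell import r
R=Rdip(0)
p,q=tool(Mo-A*.002,R,PH,SS); h=r.move_straight(p,speed=.01,max_force=6); r.hold(.4); s=r.read_state()
print(h,(R.T@s["contact_force"]).round(2),(R.T@s["torque"]).round(3),"t",round((s["eef_pos"]-p)@A-.002,4))
p,q=tool(Mo+A*.165,R,PH,SS); print(r.move_straight(p,speed=.08,max_force=25)); r.hold(.3)
s=r.read_state(); print(s["contact_force"],s["grip_force"],s["grip_width"],s["eef_pos"]-p)
r.move_straight(p+[0,0,.13],speed=.15)
Rf=Rfin(np.radians(-120)); tip=np.array([*Tray,.1]); o=tip+Rf[:,0]*.125
pf,qf=tool(o,Rf,PH,SS)
r.reach(pf+[0,0,.2],qf); r.hold(.3); r.move_straight(pf,speed=.12); r.hold(.5)
s=r.read_state(); print(s["contact_force"],s["grip_force"],s["grip_width"],s["eef_pos"]-pf,s["time_s"])
from workcell import optics
b,d=optics.get_image("scene"); c=dict(p=b,d=d,**optics.camera_model("scene")); np.savez("scene2.npz",**c)
for X in (tip,o): x=c["K"]@(c["R"]@X+c["t"]); print((x[:2]/x[2]).round(1))
cv2.imwrite("pics/fin.png",np.vstack([cv2.resize(b[110:310,100:420,::-1],(480,300)),cv2.resize(b[130:230,130:290,::-1],(480,300),interpolation=cv2.INTER_CUBIC)]))
```

```text
True [2.41 0.49 1.74] [ 0.048 -0.106 -0.056] t 0.0004
False
[-0.44573299 -0.4725292  -1.89564842] 58.50524425506592 0.015591128384950172 [-1.70849332e-05 -6.90456908e-05 -3.44339847e-05]
[ 0.16191729  0.22188528 -0.56127692] 58.46923828125 0.015168172883722578 [-2.18175756e-06 -2.43628259e-06  1.78381645e-05] 26.075
[184.5 177.3]
[154.  159.9]
```

View pics/fin.png

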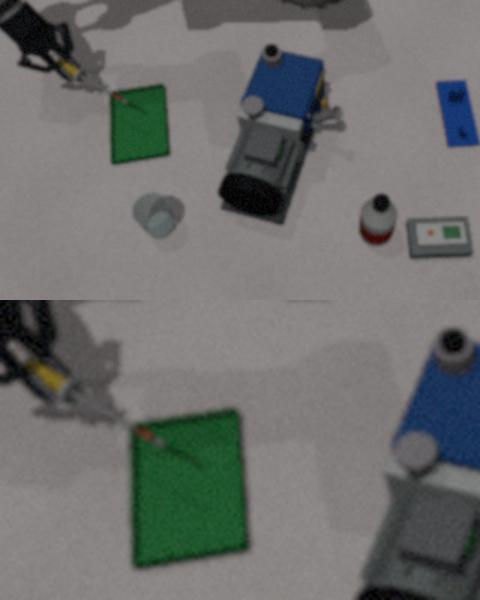

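The final view shows the tip over the tray at about scene (185,178), within 1 px of the level prediction (184.5,177.3). The beaker, bottle and meter stand where they were, so I'm handing in.

```bash
python3 -c "
from workcell import r
print(r.finish_job())"
```

```text
the job is handed in; nothing more can be done
None
```

I handed the job in at about 26 s of the 64 s allowed, with no verdict returned: the dipstick went down the tube until the collar stopped (about 6 N reading at the wrist), was drawn out, and is held level over the green tray at about 10 cm, with the bottle, beaker and meter not visibly moved.

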